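# Hold a stem hanger against the sprung stop of a drying rail

## Task

Take the stem hanger by its wooden handle, hook it over the drying rail clear of the sprung stop so that it sits on the rail, then slide it along until it pushes the stop's plunger about half way in (the ring on the rod meets the housing). Press gently, never driving the plunger fully in, and leave the bottle, jar and pliers alone. Finish while still gripping the handle and holding the hanger steadily pressed there, hooked on the rail, as a third hand while I tighten its thumbscrew.

Things in the scene. Friction and masses are not known exactly. Their poses are not given: they have to be found in the camera images.
- hanger: stem hanger, 62 x 60 x 110 mm, 0.22 kg, standing on two legs with wire pegs; origin at the centre of its underside, z up. Two aluminium leg plates, 60 mm long along y, leave an 18 mm wide slot along y, open below and at both ends, mouth flared to 32 mm, 46 mm deep. Above it a wooden crown (z 46 to 70 mm, 60 mm along y) with the handle on top. Thumbscrew on the -x leg. Works either way round.
- hanger_saddle (a point): top of the hanger's slot, which rests on the rail: centre of the crown's underside, 46 mm above the hanger's origin
- hanger_handle (a point): middle of the hanger's upright wooden handle, 90 mm above the hanger's origin; the handle is 14 mm thick along the hanger's x, 40 mm along y and spans 70 to 110 mm above the origin: grip it from above, across x
- rail_stand: fixed drying rail: wooden plank base 70 x 370 x 18 mm, posts up to 30 mm thick at y = -165 and +165 mm, carrying a steel rail of 12 mm diameter along y, rail axis 140 mm above the origin. Origin at the centre of the base's underside (table level), z up. Seated, the hanger's saddle is 146 mm above the origin. The stop sits towards the rail's +y end; the rest of the rail is free.
- stop: aluminium block 34 x 26 x 48 mm clamped on the rail, where along it varies; origin on the rail axis at the block's middle, axes as the stand's; block z -16 to +32 mm. A housing tube faces -y, from which the spring plunger comes, its axis 19 mm above the rail axis. The hanger comes from the -y side; the end of its crown meets the plunger.
- plunger_face (a point): centre of the plunger's front face, a steel disc 20 mm in diameter looking to -y of the stop; 55 mm before the stop's origin when free; moves with the plunger
- plunger (a joint): how far the plunger is pushed in, m: 0 free (out), 0.024 fully in. A spring pushes back with 0.5 N per mm (no preload), 6 N at half way, 0.012. At half way the dark ring on the rod meets the housing tube.
- dye_bottle: small stoppered dye bottle, 42 mm across, 67 mm high, origin at the centre of its underside; bystander
- paste_jar: white open jar, 80 mm across, 72 mm high, origin at the centre of its underside; bystander
- pliers: pliers with yellow grips lying flat, 50 x 157 x 14 mm, origin at the centre of the underside; bystander
Mind the look-alikes: they are no part of the job. What is shaped like the hanger but pink or red is not meant.

How it is judged:
By the outcome, as a careful person would: the job done as asked, in the order asked, and still so for the second after the job is handed in, while the arm keeps its last pose, push and grip.
It also fails if it takes over 40 s, if anything falls off the work surface, if the arm or the gripper's body presses on something with over 40 N, if the wrist force passes 120 N, or if a joint passes its speed limit or range.

## Robot

A 6-joint arm with a two-finger parallel gripper is mounted at the origin on the work surface; the furniture and walls round the work are solid. World frame = base frame: x ahead of the robot, y to its left, z up, the work surface at z = 0. Lengths are in m, angles in rad, forces in N, time in s.
With the tool pointing down it reaches from about 0.325 to 0.875 m from the base axis. Payload 4.4 kg.
Tool frame: the origin (TCP) lies on the front face of the gripper's body, between the roots of the fingers; the fingertips stand 73 mm ahead of it and the grasp point (between the pads) lies 54 mm ahead of it; z points along the fingers, y is the line along which they close (so a half turn about z gives the same grasp; the last joint's range is limited). The gripper opens to 85 mm and grips with 20 to 120 N. Pads are 22 mm wide; open, the fingers measure 114 mm over their backs; the gripper's body (76 mm by 85 mm) begins 54 mm behind the grasp point. The pads swing forward as they close: fully open they stand 13 mm farther back than shut.
Start: joints at [-1.327, 0.207, 1.542, -0, 1.393, -0.15], TCP at [0.221, -0.531, 0.304] pointing down, gripper open.
Joint ranges: [-2.73, 2.73], [-0.86, 2.22], [0.23, 2.46], [-1.11, 4.25], [0.08, 2.63], [-2.82, 2.82]. Speed limits (rad/s): [2.79, 2.79, 3.14, 3.14, 3.14, 3.14].

## Interface

Orientations are given as a rotation vector (axis times angle).
In Python, from bench import state, get_image, job_done gives the robot as it stands. The module is installed in compiled form; this text tells all that it offers.
- The arm moves only by the shell command python3 -m pendant 'ROWS'. ROWS is a JSON object whose one key "series" holds a list of rows, each a list of 5 numbers: the shift along the tool's x, y, z in mm, then the turn about the tool's z in rad, then the opening, from 0 (shut) to 1 (fully open). In form: {"series": [[dx, dy, dz, twist, fingers], ...]}. A call has 1 to 20 rows; each row shifts and turns the commanded pose from where the row before left it, along the tool's axes as they then stand; what a row does not reach is not made up. A row lasts 1/12 s, in which the tool goes at most 41.7 mm and 7.16 degrees, less where a joint would pass 70% of its speed; a pose out of reach is approached as far as the arm can. A call is refused whole if a number of a shift passes 41.7 or a number of a turn 0.125, either way. A call with a gripper value outside its range is refused whole. The fingers move at their own pace and stop on an object; the grip force is fixed at half the most. Time passes only in rows, so rows that do not move let the fingers close. It gives the time, the measured TCP pose, the force, the opening and the grip force at its end, in the units of the state.
- state(): the state, without advancing time (a new reading comes with each control period).
- get_image(name): name is "scene" or "top" or "wrist"; returns a dict with "pixels" (420x560x3 uint8, blue, green, red), "fx", "fy", "cx", "cy" (pixels), "extrinsics" (4x4, takes a point from world to camera coordinates); the wrist camera has in their place "mount" (4x4, takes a point from camera to tool coordinates, whose origin is the TCP and whose axes are the flange's). Camera axes: x right, y up, looking along -z (the intrinsics and any distortion apply to the point x, -y, -z); pixel columns grow to the right and rows downward; lengths in m; the calibration is good to about 2 mm. A picture is of the moment at which its call begins: read the wrist's pose just before it. There is no depth.
- job_done(): hands the job in; it is judged then, once.
The state is a dict: "time_s": time; "joints": joint angles; "joint_vel": joint speeds; "joint_efforts": joint torques, N m; "position": TCP position; "orientation": TCP orientation; "force": force on the tool from outside, world axes, zero at the start; "wrist_torque": the same for the moment, N m; "gripper_width": finger opening in m; "grasp_force": force on a finger pad.
Only numpy, scipy, OpenCV 4.12 (cv2) and the standard library are available. Lean on these libraries where they do the work, as an engineer would, in place of code of your own. Each camera call takes 0.05 s, during which the arm holds its last target. There are 200 camera calls.

## Working session

There is one attempt and no reset: what is moved stays moved. The work goes in short steps, Python scripts to look and compute and a shell command to move; the robot and the scene stay as the last step left them, time stands still between calls to the robot, and variables do not carry over. Pictures are saved under pics/ and viewed, at most 10 in all, crops included, and the job is handed in when it is done.

```bash
mkdir -p pics; python3 - <<'E'
from bench import state,get_image
import cv2,numpy as np
s=state();print(s)
ims=[]
for n in("scene","top"):
    g=get_image(n);cv2.imwrite(f"pics/{n}0.png",g["pixels"]);print(n,{k:np.round(v,4).tolist() for k,v in g.items() if k!="pixels"})
E
```

```text
{'time_s': 0.0, 'joints': array([-1.32747556e+00,  2.07420210e-01,  1.54295742e+00,  3.68811365e-05,
        1.39353500e+00, -1.50495708e-01]), 'joint_vel': array([ 0.00121312, -0.00229179, -0.00057218, -0.00070027, -0.00185681,
       -0.00061258]), 'joint_efforts': array([ 1.44295926e-03, -3.83029747e+01, -2.91597462e+01,  1.84157091e-05,
        1.04252531e-02,  1.39379256e-05]), 'position': array([ 0.22049035, -0.53039571,  0.30272383]), 'orientation': array([-3.07861260e+00, -6.14151908e-01,  1.12041427e-04]), 'force': array([ 0.43044047, -0.14578404,  0.46046532]), 'wrist_torque': array([ 0.00971494,  0.03000739, -0.00151784]), 'grasp_force': 0.0, 'gripper_width': 0.08556883316167066}
scene {'fx': 480.9998, 'fy': 480.9998, 'cx': 273.3146, 'cy': 205.7968, 'extrinsics': [[-0.8672, -0.498, -0.0007, 0.4141], [0.245, -0.428, 0.87, -0.1354], [-0.4335, 0.7543, 0.4931, -1.1492], [0.0, 0.0, 0.0, 1.0]]}
top {'fx': 427.8866, 'fy': 427.8866, 'cx': 283.4983, 'cy': 202.9371, 'extrinsics': [[-0.023, -0.9996, -0.0157, 0.1942], [0.9914, -0.0248, 0.1287, -0.3789], [-0.129, -0.0126, 0.9916, -0.9754], [0.0, 0.0, 0.0, 1.0]]}
```

View pics/scene0.png

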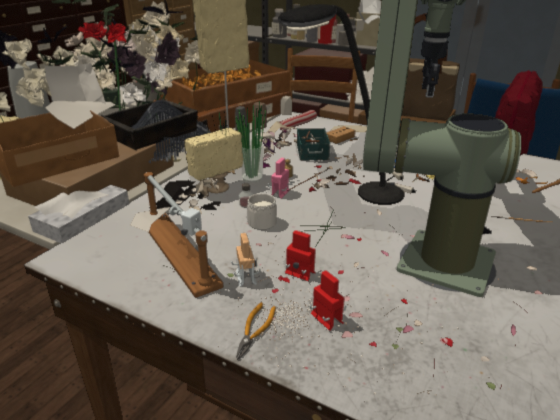

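View pics/top0.png

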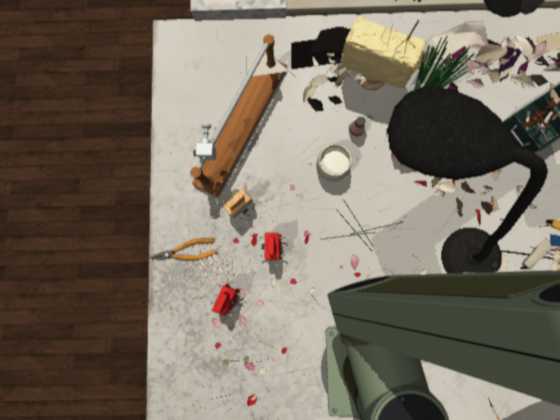

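The stand is at top-view (205,178)–(268,45), with the stop at (204,148) and the plunger facing the far end. Candidates shaped like the hanger:
- wood and aluminium at top (237,203) / scene (245,258)
- red at top (273,247) / scene (300,255)
- red at top (225,299) / scene (328,300)
- pink at scene (280,178)

The wood/aluminium one fits the description. I'll confirm it in a crop.

```bash
python3 - <<'E'
import cv2,numpy as np
a=cv2.imread("pics/top0.png")[25:225,150:280];b=cv2.imread("pics/scene0.png")[165:305,130:270]
a=cv2.resize(a,(390,600),interpolation=cv2.INTER_CUBIC);b=cv2.resize(b,(410,410),interpolation=cv2.INTER_CUBIC)
c=np.zeros((600,800,3),np.uint8);c[:,:390]=a;c[:410,390:]=b;cv2.imwrite("pics/crop0.png",c)
E
```

```text
(no output)
```

View pics/crop0.png

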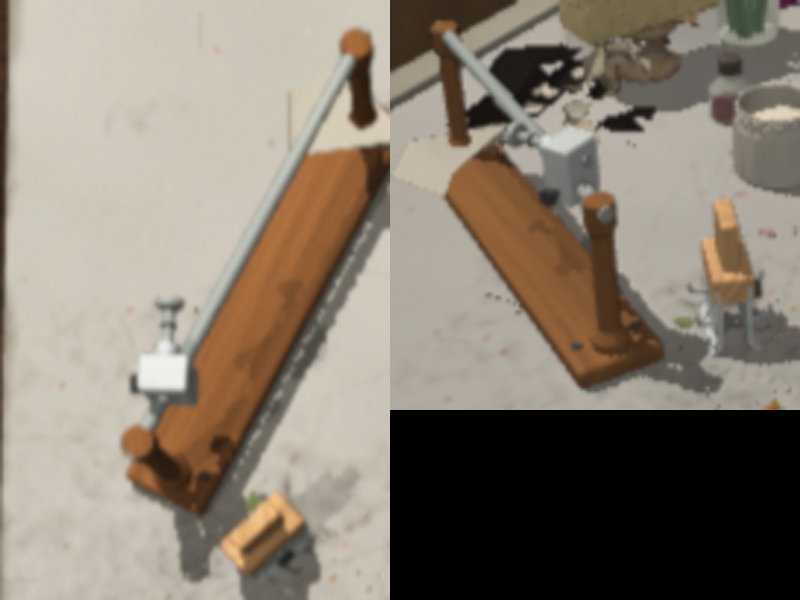

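```bash
cat > h.py <<'E'
import numpy as np
T=dict(f=427.8866,c=(283.4983,202.9371),E=np.array([[-0.023,-0.9996,-0.0157,0.1942],[0.9914,-0.0248,0.1287,-0.3789],[-0.129,-0.0126,0.9916,-0.9754]]))
S=dict(f=480.9998,c=(273.3146,205.7968),E=np.array([[-0.8672,-0.498,-0.0007,0.4141],[0.245,-0.428,0.87,-0.1354],[-0.4335,0.7543,0.4931,-1.1492]]))
def ray(C,p):
    R,t=C["E"][:,:3],C["E"][:,3]
    d=np.array([(p[0]-C["c"][0])/C["f"],-(p[1]-C["c"][1])/C["f"],-1.])
    return -R.T@t, R.T@d/np.linalg.norm(d)
def onz(C,p,z):
    o,d=ray(C,p); return o+d*(z-o[2])/d[2]
def tri(p,q):
    o1,d1=ray(T,p);o2,d2=ray(S,q)
    k=np.linalg.lstsq(np.stack([d1,-d2],1),o2-o1,rcond=None)[0]
    a,b=o1+k[0]*d1,o2+k[1]*d2
    return (a+b)/2,np.linalg.norm(a-b)
ct=lambda x,y:(150+x/3-.33,25+y/3-.33)
cs=lambda x,y:(130+(x-390)/2.929-.33,165+y/2.929-.33)
E
python3 - <<'E'
from h import *
np.set_printoptions(precision=4,suppress=True)
for n,a,b in[("farpost",(355,43),(444,28)),("nearpost",(139,442),(599,202)),("block",(163,371),(570,140)),("disc",(169,303),(511,134)),("handle",(262,527),(725,205))]:
    print(n,*tri(ct(*a),cs(*b)))
a,b=onz(T,ct(350,62),.14),onz(T,ct(197,355),.14);print("rail",a,b)
print("handle ends",onz(T,ct(243,550),.11),onz(T,ct(283,505),.11),onz(T,ct(262,527),.11))
print("disc",onz(T,ct(169,303),.159),onz(T,ct(163,371),.172))
for n,p in[("base nr L",(128,475)),("base nr R",(203,512)),("base far L",(300,155))]: print(n,onz(T,ct(*p),.018))
E
```

```text
farpost [0.7271 0.2092 0.1466] 0.0012961533705348586
nearpost [0.4385 0.3651 0.1454] 0.0021915752675102772
block [0.4805 0.3424 0.1725] 0.00015990619992443331
disc [0.5341 0.342  0.161 ] 0.005196480198731979
handle [0.3831 0.2848 0.1151] 0.007076904669669901
rail [0.7155 0.213  0.14  ] [0.5001 0.3248 0.14  ]
handle ends [0.3644 0.2974 0.11  ] [0.3962 0.2685 0.11  ] [0.3807 0.2837 0.11  ]
disc [0.5324 0.3409 0.159 ] [0.4806 0.3424 0.172 ]
base nr L [0.4378 0.4011 0.018 ]
base nr R [0.4066 0.3415 0.018 ]
base far L [0.7001 0.261  0.018 ]
```

```bash
python3 - <<'E'
from h import *
from bench import get_image,state
import cv2
np.set_printoptions(precision=3,suppress=True)
print("lampbase",onz(T,(472,248),0.01),onz(S,(380,193),0.01), "edge", onz(T,(442,250),0.01))
for n,a,b in[("headL",(390,135),(284,18)),("headR",(515,135),(340,14)),("elbow",(543,165),(352,25)),("mid",(510,210),(366,100)),("stem",(490,240),(378,170))]: print(n,*tri(a,b))
print("bottle",onz(T,(357,127),.06),"jar",onz(T,(333,163),.07),"red",onz(T,(273,247),.08),onz(T,(225,299),.08))
g=get_image("wrist");print(g["mount"],g["fx"],g["cx"],g["cy"])
E
```

```text
lampbase [ 0.269 -0.251  0.01 ] [ 0.25  -0.242  0.01 ] edge [ 0.266 -0.182  0.01 ]
headL [0.406 0.056 0.526] 0.02204853992736152
headR [ 0.377 -0.105  0.52 ] 0.036290849186255726
elbow [ 0.354 -0.15   0.49 ] 0.02013837997449444
mid [ 0.318 -0.205  0.293] 0.019278657816961083
stem [ 0.279 -0.271  0.067] 0.012564316949367781
bottle [0.551 0.011 0.06 ] jar [0.466 0.071 0.07 ] red [0.28 0.21 0.08] [0.171 0.315 0.08 ]
[[-0.001  0.966  0.26   0.066]
 [ 1.     0.     0.001 -0.001]
 [ 0.001  0.26  -0.966 -0.07 ]
 [ 0.     0.     0.     1.   ]] 337.2090517196494 277.89217241349843 206.0929491347256
```

```bash
python3 -m pendant '{"series": [[0,0,-15,-0.1185,1],[0,0,-15,-0.1185,1],[0,0,-15,-0.1185,1],[0,0,-15,-0.1185,1],[0,0,-15,-0.1185,1],[0,0,-15,-0.1185,1],[0,0,-15,-0.1185,1],[0,0,-15,-0.1185,1],[0,0,-15,-0.1185,1],[0,0,-15,-0.1185,1],[0,0,-15,-0.1185,1],[0,0,-15,-0.1185,1],[0,0,-15,-0.1185,1],[0,0,-15,-0.1185,1],[0,0,-15,-0.1185,1],[0,0,-15,-0.1185,1],[0,0,-15,-0.1185,1]]}'
cat >> h.py <<'E'
from scipy.spatial.transform import Rotation as Ro
def pose():
    from bench import state
    s=state();return s,s["position"],Ro.from_rotvec(s["orientation"]).as_matrix()
def go(target,yaw=None):
    s,p,R=pose();d=R.T@(np.array(target)-p)*1000
    y=np.arctan2(R[1,0],R[0,0]);print("t",s["time_s"],"p",np.round(p,4),"yaw",np.degrees(y).round(2),"shift mm",d.round(1),"q",s["joints"].round(2),"F",s["force"].round(1))
    if yaw is not None: print("twist",-((np.radians(yaw)-y+np.pi)%(2*np.pi)-np.pi))
E
python3 - <<'E'
from h import *
go((.6,-.05,.56),138); go((.40,.27,.56))
for z in(.1,.15,.2,.25): # project base axis in scene
    c=S["E"][:,:3]@[0,0,z]+S["E"][:,3];print(z,S["c"][0]-S["f"]*c[0]/c[2],S["c"][1]+S["f"]*c[1]/c[2])
E
```

```text
time_s: 1.57
position: [0.2206, -0.5309, 0.5591]
orientation: [-1.117, -2.936, -0.001]
force: [0.9, -0.0, 0.0]
gripper_width: 0.0857
grasp_force: 0.0
t 1.5667 p [ 0.2206 -0.5309  0.5591] yaw 138.32 shift mm [ 3.640e+01  6.114e+02 -5.000e-01] q [-1.33  0.14  1.1   0.    1.9  -2.17] F [ 0.9 -0.   0. ]
twist 0.005611620523526373
t 1.5667 p [ 0.2206 -0.5309  0.5591] yaw 138.32 shift mm [ 3.986e+02  7.175e+02 -2.000e-01] q [-1.33  0.14  1.1   0.    1.9  -2.17] F [ 0.9 -0.   0. ]
0.1 454.37665820036545 226.96290781078108
0.15 458.5127308281445 207.98878502652906
0.2 462.8429340707038 188.12409322850232
0.25 467.38126395204324 167.30462603016787
```

```bash
python3 -m pendant '{"series": [[0.4,37.5,0,0,1],[0.4,37.5,0,0,1],[0.4,37.5,0,0,1],[0.4,37.5,0,0,1],[0.4,37.5,0,0,1],[0.4,37.5,0,0,1],[0.4,37.5,0,0,1],[0.4,37.5,0,0,1],[0.4,37.5,0,0,1],[0.4,37.5,0,0,1],[0.4,37.5,0,0,1],[0.4,37.5,0,0,1],[0.4,37.5,0,0,1],[0.4,37.5,0,0,1],[0.4,37.5,0,0,1],[0.4,37.5,0,0,1],[0.4,37.5,0,0,1]]}'
python3 - <<'E'
from h import *
go((.44,.32,.45),138)
E
```

```text
time_s: 2.98
position: [0.6432, -0.0511, 0.5584]
orientation: [-1.126, -2.932, 0.0]
force: [1.4, -0.2, 0.6]
gripper_width: 0.0851
grasp_force: 0.0
t 2.9833 p [ 0.6432 -0.0511  0.5584] yaw 137.99 shift mm [399.2 139.8 108.6] q [-0.21  0.31  0.91 -0.    1.93 -1.05] F [ 1.4 -0.2  0.6]
twist -8.776281381805973e-05
```

```bash
python3 -m pendant '{"series": [[28.5,10,0,0,1],[28.5,10,0,0,1],[28.5,10,0,0,1],[28.5,10,0,0,1],[28.5,10,0,0,1],[28.5,10,0,0,1],[28.5,10,0,0,1],[28.5,10,0,0,1],[28.5,10,0,0,1],[28.5,10,22,0,1],[28.5,10,22,0,1],[28.5,10,22,0,1],[28.5,10,22,0,1],[28.5,10,20,0,1],[0,0,0,0,0.7],[0,0,0,0,0.7]]}'
python3 - <<'E'
from h import *
import cv2
from bench import get_image
go((.381,.284,.3),138)
s,p,R=pose();g=get_image("wrist")
cv2.imwrite("pics/w1.png",g["pixels"]);np.savez("w1.npz",p=p,R=R,M=g["mount"],f=g["fx"],c=[g["cx"],g["cy"]])
E
```

```text
time_s: 4.32
position: [0.4381, 0.3191, 0.4487]
orientation: [-1.121, -2.932, 0.005]
force: [-0.2, -0.2, -0.3]
gripper_width: 0.0641
grasp_force: 0.0
t 4.3167 p [0.4381 0.3191 0.4487] yaw 138.16 shift mm [ 18.9 -63.6 149. ] q [ 0.47  0.07  1.41 -0.    1.67 -0.37] F [-0.2 -0.2 -0.3]
twist 0.0028715249996289494
```

View pics/w1.png

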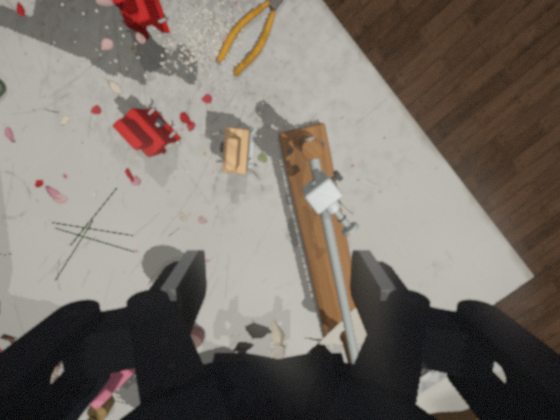

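The hanger is upright at (236,150), and the handle looks to be at about (232,152). The stop block is at (322,195) with a disc at (348,226), and it looks skewed to the rail. I'll enlarge that.

```bash
python3 - <<'E'
import cv2
a=cv2.imread("pics/w1.png")[115:265,205:405]
cv2.imwrite("pics/w1c.png",cv2.resize(a,(800,600),interpolation=cv2.INTER_CUBIC))
E
```

```text
(no output)
```

View pics/w1c.png

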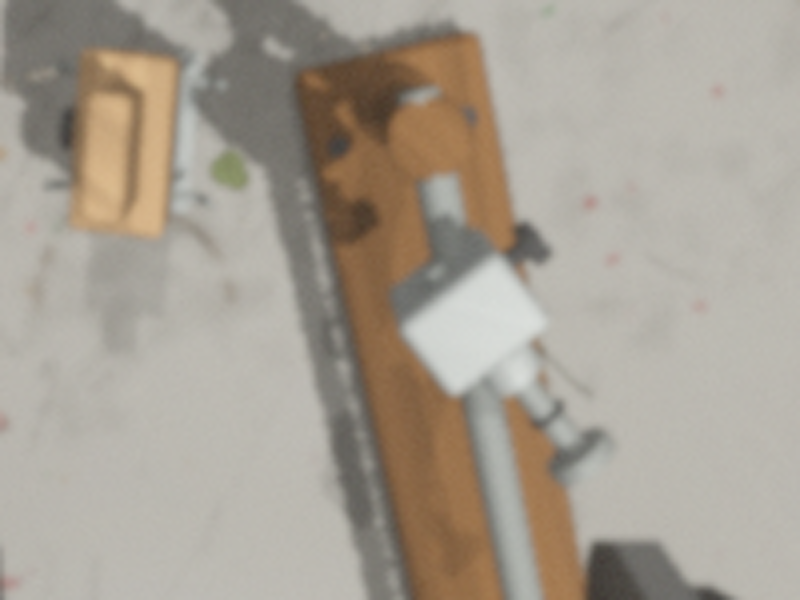

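```bash
cat >> h.py <<'E'
def wz(f,p,z):
    w=np.load(f);R=w["R"]@w["M"][:3,:3];o=w["p"]+w["R"]@w["M"][:3,3]
    d=R@np.array([(p[0]-w["c"][0])/w["f"],-(p[1]-w["c"][1])/w["f"],-1]);return o+d*(z-o[2])/d[2]
E
python3 - <<'E'
from h import *
np.set_printoptions(precision=4,suppress=True)
c=lambda x,y:(205+x/4-.375,115+y/4-.375)
W=lambda x,y,z:wz("w1.npz",c(x,y),z)
r1,r2=W(442,195,.14),W(517,560,.14);d=(r1-r2)[:2];d/=np.linalg.norm(d);print("rail",r1,r2,"dir",d,np.degrees(np.arctan2(*d[::-1])))
blk=[W(*p,.172) for p in((497,253),(548,325),(457,397),(403,325))];B=np.mean(blk,0)
print("blk",B,[np.linalg.norm(blk[i]-blk[i-1]).round(4) for i in range(4)])
def uv(q):
    q=q[:2]-B[:2];return np.round(1000*np.array([q@d,q@[-d[1],d[0]]]),1)
print("block corners",[uv(b) for b in blk],"rail v",uv(r1),uv(r2))
for n,p in dict(discA=(555,482),discB=(612,443),disc=(583,462),disctop=(583,470),ring=(550,413),tube=(516,370)).items(): print(n,W(*p,.159),uv(W(*p,.159)))
T1=[W(*p,.11) for p in((86,92),(131,92),(127,222),(83,220))];print("handle top",np.mean(T1,0),[np.linalg.norm(T1[i]-T1[i-1]).round(4) for i in range(4)])
h=(T1[0]+T1[1]-T1[2]-T1[3])[:2];print("ang",np.degrees(np.arctan2(*h[::-1])))
C=[W(*p,.07) for p in((82,50),(180,55),(163,237),(72,227))];print("crown",np.mean(C,0),[np.linalg.norm(C[i]-C[i-1]).round(4) for i in range(4)])
h=(C[0]+C[1]-C[2]-C[3])[:2];print("ang",np.degrees(np.arctan2(*h[::-1])))
E
```

```text
rail [0.4544 0.3595 0.14  ] [0.5539 0.305  0.14  ] dir [-0.877   0.4806] 151.27667540098733
blk [0.4813 0.3442 0.172 ] [np.float64(0.0308), np.float64(0.0239), np.float64(0.0307), np.float64(0.0248)]
block corners [array([17.8, -9.1]), array([ -4.2, -18.5]), array([-18.2,   8.8]), array([ 4.5, 18.8])] rail v [30.9 -0.5] [-82.6  -0.5]
discA [0.5345 0.331  0.159 ] [-53.  -13.9]
discB [0.5361 0.3502 0.159 ] [-45.2 -31.6]
disc [0.5351 0.3406 0.159 ] [-48.9 -22.7]
disctop [0.5369 0.3391 0.159 ] [-51.3 -22.3]
ring [0.5177 0.3428 0.159 ] [-32.6 -16.2]
tube [0.5018 0.3436 0.159 ] [-18.3  -9.3]
handle top [0.3834 0.2912 0.11  ] [np.float64(0.0385), np.float64(0.0134), np.float64(0.0391), np.float64(0.0134)]
ang 134.52619319736394
crown [0.3835 0.2915 0.07  ] [np.float64(0.0582), np.float64(0.0318), np.float64(0.0601), np.float64(0.0307)]
ang 131.95811068787745
```

```bash
python3 -m pendant '{"series": [[2.7,-7.3,23.5,0,0.7],[2.7,-7.3,23.5,0,0.7],[2.7,-7.3,23.5,0,0.7],[2.7,-7.3,23.5,0,0.7],[2.7,-7.3,23.5,0,0.7],[2.7,-7.3,23.5,0,0.7],[2.7,-7.3,23.5,0,0.7],[2.7,-7.3,23.5,0,0.7],[0,0,0,0.085,0.7],[0,0,0,0,0.7]]}'
python3 - <<'E'
from h import *
import cv2
from bench import get_image
go((.383,.29,.144),133)
s,p,R=pose();g=get_image("wrist")
cv2.imwrite("pics/w2.png",g["pixels"]);np.savez("w2.npz",p=p,R=R,M=g["mount"],f=g["fx"],c=[g["cx"],g["cy"]])
E
```

```text
time_s: 5.2
position: [0.3848, 0.288, 0.2624]
orientation: [-1.255, -2.879, 0.002]
force: [0.5, 0.8, 1.2]
gripper_width: 0.06
grasp_force: 0.0
t 5.2 p [0.3848 0.288  0.2624] yaw 132.91 shift mm [  2.7   0.3 118.4] q [ 0.46  0.05  1.81 -0.    1.29 -0.29] F [0.5 0.8 1.2]
twist -0.0016504646940784795
```

View pics/w2.png

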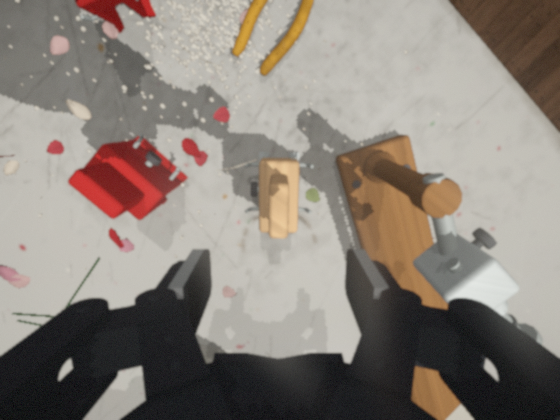

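```bash
python3 -m pendant '{"series": [[1,0,25,0,0.7],[1,0,25,0,0.7],[1,0,25,0,0.7],[0,0,20,0,0.7],[0,0,10,0,0.7],[0,0,7,0,0.7],[0,0,0,0,0.7],[0,0,0,0,0.3],[0,0,0,0,0],[0,0,0,0,0],[0,0,0,0,0],[0,0,0,0,0],[0,0,0,0,0],[0,0,0,0,0],[0,0,0,0,0]]}'
python3 - <<'E'
from h import *
go((.383,.29,.150),133)
E
```

```text
time_s: 6.5
position: [0.3831, 0.2921, 0.152]
orientation: [1.249, 2.881, 0.003]
force: [0.7, 0.1, 5.6]
gripper_width: 0.013
grasp_force: 59.2
t 6.5 p [0.3831 0.2921 0.152 ] yaw 133.12 shift mm [-1.4 -1.5  2. ] q [ 0.47  0.2   1.9   0.    1.04 -0.28] F [0.7 0.1 5.6]
twist 0.002127021024828757
```

```bash
python3 -m pendant '{"series": [[0,0,-15,0,0],[0,0,-30,0,0],[0,0,-33,0,0],[0,0,-33,0,0],[0,0,-33,0,0],[0,0,-33,0,0],[0,0,-23,0,0],[-17.9,18.1,0,0,0],[-17.9,18.1,0,0,0],[-17.9,18.1,0,0,0],[-17.9,18.1,0,0,0],[-17.9,18.1,0,0,0],[-17.9,18.1,0,0,0],[-17.9,18.1,0,0,0],[-17.9,18.1,0,0,0],[0,0,0,-0.106,0],[0,0,0,-0.106,0],[0,0,0,-0.106,0],[0,0,0,0,0],[0,0,0,0,0]]}'
python3 - <<'E'
from h import *
import cv2
from bench import get_image
go((.5865,.2865,.3),151.4)
for n in("top","scene"):
    cv2.imwrite(f"pics/{n}1.png",get_image(n)["pixels"])
s,p,R=pose();g=get_image("wrist")
cv2.imwrite("pics/w3.png",g["pixels"]);np.savez("w3.npz",p=p,R=R,M=g["mount"],f=g["fx"],c=[g["cx"],g["cy"]])
a=cv2.imread("pics/w3.png")[0:300,100:500];b=cv2.imread("pics/scene1.png")[140:290,100:300]
cv2.imwrite("pics/m3.png",np.hstack([cv2.resize(a,(400,300)),cv2.resize(b,(400,300))]))
E
```

```text
time_s: 8.17
position: [0.5853, 0.2857, 0.3491]
orientation: [-0.781, -3.04, 0.003]
force: [0.5, 0.1, -2.8]
gripper_width: 0.0132
grasp_force: 59.7
t 8.1667 p [0.5853 0.2857 0.3491] yaw 151.18 shift mm [-0.8  1.4 49.1] q [ 0.32  0.34  1.28 -0.    1.52 -0.75] F [ 0.5  0.1 -2.8]
twist -0.00377318853472719
```

View pics/m3.png

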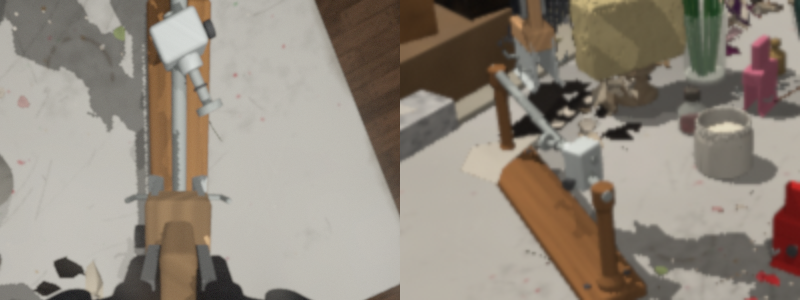

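The hanger hangs from the gripper, parallel to the rail. In the wrist crop the rail runs at column 180, between the legs. I'll measure the residual offset.

```bash
python3 - <<'E'
from h import *
import cv2
im=cv2.imread("pics/w3.png");hs=cv2.cvtColor(im,cv2.COLOR_BGR2HSV)
w=np.load("w3.npz")
for r in(95,120,150,175):
    m=np.where(hs[r,255:310,1]<60)[0]+255
    run=max(np.split(m,np.where(np.diff(m)>1)[0]+1),key=lambda a:len(a) if abs(a.mean()-280)<14 else 0)
    q=wz("w3.npz",(run.mean(),r),.14); print(r,run[[0,-1]],q.round(4),"tool mm",(1000*w["R"].T@(q-w["p"])).round(1))
E
```

```text
95 [272 286] [0.5139 0.3265 0.14  ] tool mm [ 82.    1.4 210. ]
120 [272 286] [0.5307 0.3173 0.14  ] tool mm [ 62.8   1.4 210. ]
150 [273 285] [0.5517 0.3058 0.14  ] tool mm [ 38.9   1.4 210. ]
175 [273 285] [0.57   0.2957 0.14  ] tool mm [ 18.    1.5 210. ]
```

```bash
python3 -m pendant '{"series": [[0,1.5,15,0,0],[0,0,20,0,0],[0,0,20,0,0],[0,0,15,0,0],[0,0,8,0,0],[0,0,6,0,0],[0,0,4,0,0],[0,0,3,0,0],[0,0,0,0,0],[0,0,0,0,0]]}'; python3 -c "
from h import *
go((.5865,.2865,.252),151.4)"
```

```text
time_s: 9.15
position: [0.587, 0.2874, 0.2608]
orientation: [0.778, 3.042, 0.001]
force: [-0.2, -0.4, -1.9]
gripper_width: 0.0129
grasp_force: 59.6
t 9.15 p [0.587  0.2874 0.2608] yaw 151.33 shift mm [ 0.  -1.1  8.8] q [ 0.32  0.4   1.38  0.    1.36 -0.75] F [-0.2 -0.4 -1.9]
twist -0.0012420287684808962
```

```bash
python3 -m pendant '{"series": [[0,0,3,0,0],[0,0,2,0,0],[0,0,2,0,0],[0,0,1,0,0],[0,0,0,0,0],[0,0,0,0,0]]}'; python3 -m pendant '{"series": [[0,0,1,0,0],[0,0,0,0,0],[0,0,0,0,0]]}'
```

```text
time_s: 9.65
position: [0.5866, 0.2873, 0.2518]
orientation: [0.778, 3.044, 0.0]
force: [-0.0, -0.0, -2.8]
gripper_width: 0.0131
grasp_force: 59.7
time_s: 9.9
position: [0.5867, 0.2873, 0.2518]
orientation: [0.778, 3.043, 0.0]
force: [-2.6, -0.9, 2.6]
gripper_width: 0.013
grasp_force: 60.4
```

```bash
python3 -m pendant '{"series": [[0,1,0,0,0],[0,0.5,0,0,0],[0,0,0,0,0],[3,0,0,0,0],[5,0,0,0,0],[5,0,0,0,0],[5,0,0,0,0],[5,0,0,0,0],[4,0,0,0,0],[2,0,0,0,0],[0,0,0,0,0],[0,0,0,0,0]]}'; python3 - <<'E'
from h import *
import cv2
from bench import get_image
s,p,R=pose();print("tool F",(R.T@s["force"]).round(1),"u",((p[:2]-[.4813,.3442])@[-.877,.4806]).round(4),p.round(4))
g=get_image("wrist");cv2.imwrite("pics/w4.png",g["pixels"])
cv2.imwrite("pics/w4c.png",cv2.resize(g["pixels"][40:240,180:380],(600,600),interpolation=cv2.INTER_CUBIC))
E
```

```text
time_s: 10.9
position: [0.563, 0.3022, 0.2518]
orientation: [0.777, 3.04, 0.001]
force: [2.4, -5.3, 4.2]
gripper_width: 0.013
grasp_force: 60.4
tool F [-4.7 -3.4 -4.2] u -0.0918 [0.563  0.3022 0.2518]
```

View pics/w4c.png

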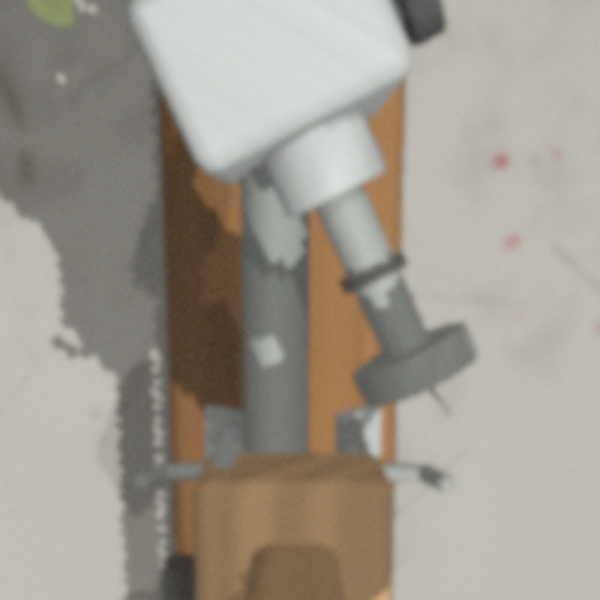

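```bash
python3 -m pendant '{"series": [[3,0,0,0,0],[3,0,0,0,0],[2,0,0,0,0],[2,0,0,0,0],[2,0,0,0,0],[1,0,0,0,0],[0,0,0,0,0],[0,0,0,0,0]]}'; cat > look.py <<'E'
import sys
from h import *
import cv2
from bench import get_image
s,p,R=pose();print("tool F",(R.T@s["force"]).round(1),"u",((p[:2]-[.4813,.3442])@[-.877,.4806]).round(4),p.round(4))
g=get_image("wrist");n=sys.argv[1];cv2.imwrite(f"pics/{n}.png",g["pixels"])
cv2.imwrite(f"pics/{n}c.png",cv2.resize(g["pixels"][60:260,180:380],(600,600),interpolation=cv2.INTER_CUBIC))
E
python3 look.py w5
```

```text
time_s: 11.62
position: [0.552, 0.3082, 0.2518]
orientation: [0.777, 3.04, 0.001]
force: [3.4, -4.7, 3.5]
gripper_width: 0.0132
grasp_force: 60.5
tool F [-5.2 -2.5 -3.5] u -0.0793 [0.552  0.3082 0.2518]
```

View pics/w5c.png

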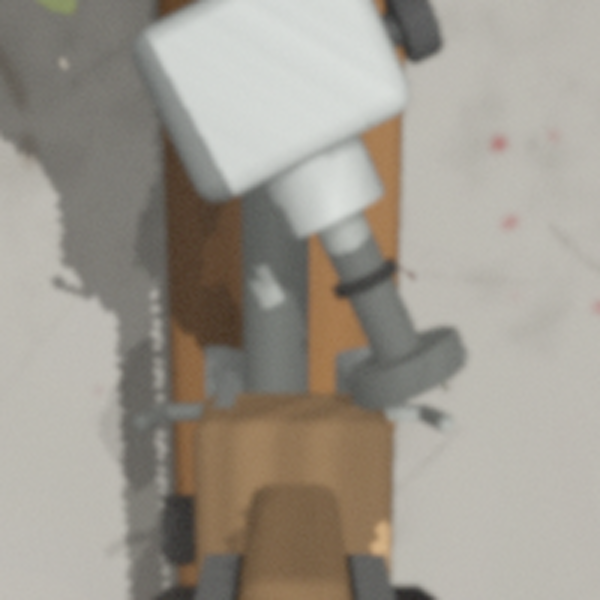

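Contact is made: the disc's inner rim rests on the crown's right corner at (385,400). The ring at (367,278) is still clear of the housing at (338,222). From here I'll track the ring numerically.

```bash
cat > ring.py <<'E'
from h import *
import cv2
def ring(im,p,R,M,f,c,dbg=0):
    np.savez("tmp.npz",p=p,R=R,M=M,f=f,c=c)
    g=cv2.cvtColor(im,cv2.COLOR_BGR2GRAY).astype(int)
    best=[]
    # project the plunger axis (world, z=.159) and sample grey along it
    o=np.array([.4813,.3442,.159]);a=np.array([.5351,.3406,.159])-o;a/=np.linalg.norm(a)
    n=np.array([-a[1],a[0],0])
    Rc=R@M[:3,:3];oc=p+R@M[:3,3];prof=[]
    D=np.arange(.015,.062,.0005)
    for d in D:
        v=[]
        for k in np.arange(-.002,.0021,.001):
            q=Rc.T@(o+a*d+n*k-oc);v.append(cv2.getRectSubPix(g.astype(np.float32),(1,1),(c[0]-f*q[0]/q[2],c[1]+f*q[1]/q[2]))[0,0])
        prof.append(np.mean(v))
    return D,np.array(prof)
E
python3 - <<'E'
from ring import *
w=np.load("w3.npz");s,p,R=pose()
for n,P in(("w4",[.563,.3022,.2518]),("w5",[.552,.3082,.2518])):
    D,pr=ring(cv2.imread(f"pics/{n}.png"),np.array(P),R,w["M"],float(w["f"]),w["c"])
    print(n,[f"{1000*d:.0f}:{v:.0f}" for d,v in zip(D[::2],pr[::2])])
    k=pr.argmin();m=(D>.02)&(D<.045);j=np.where(m)[0][pr[m].argmin()];print("min",D[j])
E
```

```text
w4 ['15:207', '16:208', '17:209', '18:211', '19:213', '20:214', '21:215', '22:214', '23:188', '24:163', '25:171', '26:177', '27:177', '28:177', '29:177', '30:177', '31:177', '32:177', '33:177', '34:175', '35:146', '36:100', '37:112', '38:164', '39:171', '40:153', '41:145', '42:127', '43:119', '44:118', '45:119', '46:119', '47:118', '48:118', '49:116', '50:108', '51:115', '52:123', '53:123', '54:122', '55:122', '56:124', '57:154', '58:175', '59:178', '60:181', '61:181']
min 0.03650000000000002
w5 ['15:205', '16:207', '17:208', '18:210', '19:212', '20:213', '21:215', '22:216', '23:206', '24:169', '25:168', '26:176', '27:177', '28:166', '29:130', '30:119', '31:119', '32:117', '33:100', '34:70', '35:77', '36:108', '37:118', '38:117', '39:118', '40:118', '41:117', '42:118', '43:117', '44:118', '45:117', '46:117', '47:114', '48:104', '49:112', '50:121', '51:122', '52:121', '53:120', '54:123', '55:152', '56:167', '57:157', '58:138', '59:131', '60:145', '61:167']
min 0.03450000000000002
```

```bash
python3 -m pendant '{"series": [[1,0,0,0,0],[1,0,0,0,0],[1,0,0,0,0],[1,0,0,0,0],[1,0,0,0,0],[1,0,0,0,0],[1,0,0,0,0],[0,0,0,0,0],[0,0,0,0,0]]}'
cat > m.py <<'E'
import sys
from ring import *
from bench import get_image
s,p,R=pose();g=get_image("wrist");cv2.imwrite(f"pics/{sys.argv[1]}.png",g["pixels"])
print("tool F",(R.T@s["force"]).round(1),"u",((p[:2]-[.4813,.3442])@[-.877,.4806]).round(4),p.round(4))
D,pr=ring(g["pixels"],p,R,g["mount"],g["fx"],(g["cx"],g["cy"]))
print([f"{1000*d:.1f}:{v:.0f}" for d,v in zip(D,pr)][10:60])
cv2.imwrite(f"pics/{sys.argv[1]}c.png",cv2.resize(g["pixels"][80:280,180:380],(600,600),interpolation=cv2.INTER_CUBIC))
E
python3 m.py w6
```

```text
time_s: 12.42
position: [0.5468, 0.3107, 0.2519]
orientation: [0.777, 3.037, -0.001]
force: [7.0, -7.3, 2.8]
gripper_width: 0.0136
grasp_force: 60.4
tool F [-9.7 -3.  -2.8] u -0.0736 [0.5468 0.3107 0.2519]
['20.0:213', '20.5:214', '21.0:215', '21.5:215', '22.0:215', '22.5:215', '23.0:210', '23.5:193', '24.0:160', '24.5:125', '25.0:109', '25.5:112', '26.0:116', '26.5:116', '27.0:109', '27.5:92', '28.0:75', '28.5:69', '29.0:72', '29.5:86', '30.0:104', '30.5:115', '31.0:118', '31.5:118', '32.0:118', '32.5:118', '33.0:118', '33.5:118', '34.0:117', '34.5:118', '35.0:118', '35.5:117', '36.0:117', '36.5:117', '37.0:118', '37.5:117', '38.0:118', '38.5:117', '39.0:117', '39.5:117', '40.0:118', '40.5:117', '41.0:116', '41.5:112', '42.0:107', '42.5:103', '43.0:108', '43.5:115', '44.0:120', '44.5:121']
```

```bash
python3 -m pendant '{"series": [[1,0,0,0,0],[1,0,0,0,0],[1,0,0,0,0],[0.5,0,0,0,0],[0,0,0,0,0],[0,0,0,0,0],[0,0,0,0,0]]}'
python3 m.py w7
```

```text
time_s: 13.05
position: [0.5444, 0.3116, 0.252]
orientation: [0.777, 3.035, -0.002]
force: [7.9, -8.9, 2.5]
gripper_width: 0.013
grasp_force: 60.4
tool F [-11.2  -4.   -2.4] u -0.071 [0.5444 0.3116 0.252 ]
['20.0:206', '20.5:197', '21.0:193', '21.5:190', '22.0:185', '22.5:172', '23.0:153', '23.5:135', '24.0:117', '24.5:100', '25.0:85', '25.5:73', '26.0:69', '26.5:73', '27.0:84', '27.5:100', '28.0:113', '28.5:118', '29.0:119', '29.5:119', '30.0:118', '30.5:118', '31.0:119', '31.5:118', '32.0:118', '32.5:118', '33.0:118', '33.5:118', '34.0:118', '34.5:118', '35.0:118', '35.5:117', '36.0:117', '36.5:118', '37.0:118', '37.5:118', '38.0:118', '38.5:116', '39.0:113', '39.5:107', '40.0:103', '40.5:105', '41.0:113', '41.5:119', '42.0:121', '42.5:121', '43.0:121', '43.5:121', '44.0:121', '44.5:120']
```

```bash
python3 -m pendant '{"series": [[0.6,0,0,0,0],[0.6,0,0,0,0],[0.6,0,0,0,0],[0,0,0,0,0],[0,0,0,0,0],[0,0,0,0,0],[0,0,0,0,0]]}'
python3 m.py w8
```

```text
time_s: 13.68
position: [0.543, 0.3121, 0.252]
orientation: [0.777, 3.035, -0.004]
force: [8.8, -9.7, 3.2]
gripper_width: 0.013
grasp_force: 60.4
tool F [-12.5  -4.3  -3. ] u -0.0696 [0.543  0.3121 0.252 ]
['20.0:200', '20.5:183', '21.0:168', '21.5:162', '22.0:159', '22.5:153', '23.0:144', '23.5:131', '24.0:108', '24.5:81', '25.0:72', '25.5:82', '26.0:100', '26.5:114', '27.0:118', '27.5:119', '28.0:119', '28.5:118', '29.0:118', '29.5:119', '30.0:119', '30.5:119', '31.0:119', '31.5:118', '32.0:118', '32.5:118', '33.0:118', '33.5:118', '34.0:118', '34.5:117', '35.0:118', '35.5:117', '36.0:117', '36.5:117', '37.0:117', '37.5:115', '38.0:109', '38.5:104', '39.0:105', '39.5:112', '40.0:119', '40.5:121', '41.0:121', '41.5:121', '42.0:121', '42.5:120', '43.0:120', '43.5:120', '44.0:119', '44.5:121']
```

View pics/w8c.png

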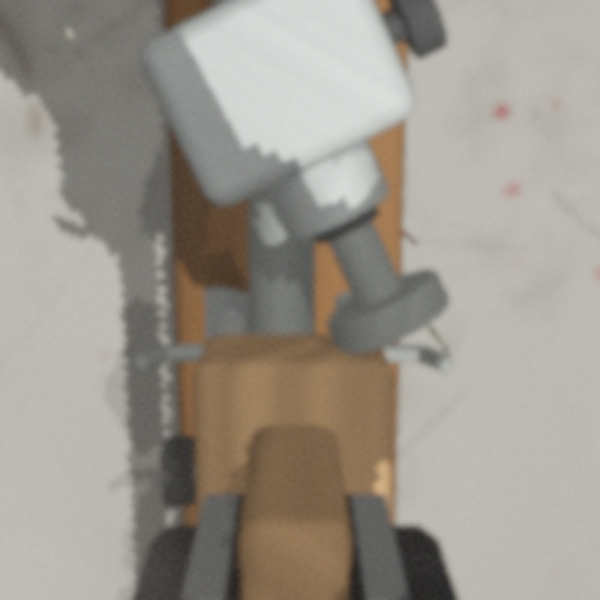

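The ring at (350,225) now meets the housing tube, with the crown on the disc and the hanger square on the rail. I'll hold briefly to check it stays steady, then hand in.

```bash
python3 -m pendant '{"series": [[0,0,0,0,0],[0,0,0,0,0],[0,0,0,0,0],[0,0,0,0,0],[0,0,0,0,0],[0,0,0,0,0]]}' && python3 -c "
from bench import job_done
print(job_done())"
```

```text
time_s: 14.23
position: [0.5431, 0.3121, 0.252]
orientation: [0.777, 3.035, -0.004]
force: [7.9, -9.6, 2.5]
gripper_width: 0.0131
grasp_force: 60.4
the job is handed in; nothing more can be done
None
```

The job is handed in at 14.2 s: the hanger is hooked and seated on the rail, the handle is still gripped, and it is held steadily against the stop with the ring at the housing (about 11.5–12 mm of plunger travel by image measurement); the stop sits turned roughly 25° to the rail, so only the crown's corner bears on the disc.

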